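# Square a tile into the decorating jig

### The job

Load the long tile into the wooden decorating jig for painting: take it from the drying board, lay it flat on the jig's open end and slide it under the hand-rest bridge into the corner where the two fences meet, square, with its long edge flush against the back fence and its end flush against the end fence. Leave the short tile, the brush and the glaze jar where they are.

Things in the scene. Friction and masses are not known exactly. Their poses are not given: they have to be found in the camera images.
- long_tile: The longer of two grey-brown unglazed tiles: plain slab 60 (its x) x 150 (its y) x 12 mm thick (z), about 200 g, both ends alike. Origin: centre of its underside. It starts flat on the drying board, a fixed 8 mm thick wooden board to the robot's right. The two tiles may have swapped places.
- jig: Wooden decorating jig fixed to the bench: plywood board 12 mm thick, spanning x -102 to +78, y -170 to +160 mm about the origin (on its underside). x points away from the robot, y to the left, turned by up to 0.25 rad. Open at the front (-x) and right end (-y). Two fences 14 mm tall above the board: back fence, face at x = +50, y -30 to +160; end fence, face at y = +140, x -60 to +50.
- jig_corner (a point): Inner corner where the faces of the back fence and the end fence meet, on the board's top; axes parallel to the jig's. A tile seated flush, its length along y, has its origin 30 mm towards -x and 75 mm towards -y from this point.
- short_tile: The other tile, same clay, 60 (x) x 95 (y) x 12 mm, on the same drying board. Not wanted: leave it. Origin: centre of its underside.
- brush: Wooden brush 190 mm long lying on the bench between the drying board and the jig, a bystander. Origin: centre of its underside.
- glaze_jar: White glaze jar with a wooden lid, 72 mm across, 85 mm high, standing to the left of the jig, a bystander. Origin: centre of its underside.
- jig_bridge (a point): Centre of the underside of the fixed wooden hand-rest bridge, 24 mm above the board. The bridge is a bar 32 mm wide (along jig y) and 12 mm thick that crosses the board along jig x, from a post at the front (83 to 101 mm towards -x from here) to the back fence (50 mm towards +x). It lies over the middle of the seated tile, 59 mm clear of the end fence.
- jig_entry (a point): Middle of the jig's open right end, on the board's top: a tile laid here with its length along jig y lies wholly on the board, its leading end 34 mm short of the bridge.
There are look-alikes about, which are no part of the job. Leave any orange look-alike of the long_tile alone.

How it is judged:
At the end, for the whole second after the job is handed in: The long tile lies flat and at rest on the jig's board in the fence corner, under the bridge: its centre within 2.5 mm of the fully flush position along each fence, its length parallel to the back fence within 0.02 rad. Either end may lead (x of long_tile in the frame of jig_corner between -0.0325 and -0.0275 m and y of long_tile in the frame of jig_corner between -0.0775 and -0.0725 m and z of long_tile in the frame of jig_corner between -0.003 and 0.003 m and angle between the y axis of long_tile and the y axis of jig, either way round below 0.02 rad and angle between long_tile's own z axis and vertical below 0.03 rad and linear speed of long_tile below 0.01 m/s); the robot touches nothing.
It fails at once if the short tile, the brush or the glaze jar is moved by more than 25 mm (distance of any of short_tile, brush, glaze_jar from where it was at the start of the episode above 0.025 m).
It also fails if it takes over 69 s, if anything falls off the work surface, if the arm or the gripper's body presses on something with over 40 N, if the wrist force passes 120 N, or if a joint passes its speed limit or range.

### The arm

A 6-joint arm with a two-finger parallel gripper is mounted at the origin on the work surface. World frame = base frame: x ahead of the robot, y to its left, z up, the work surface at z = 0. Lengths are in m, angles in rad, forces in N, time in s.
With the tool pointing down it reaches from about 0.3 to 0.75 m from the base axis. Payload 8.5 kg.
Tool frame: the origin (TCP) lies on the front face of the gripper's body, between the roots of the fingers; the fingertips stand 64 mm ahead of it and the grasp point (between the pads) lies 45 mm ahead of it; z points along the fingers, y is the line along which they close (so a half turn about z gives the same grasp; the last joint's range is limited). The gripper opens to 88 mm and grips with 3 to 60 N. Pads are 18 mm wide; open, the fingers measure 123 mm over their backs; the gripper's body (75 mm by 187 mm) begins 45 mm behind the grasp point.
Start: joints at [1.007, 0.381, 1.297, -0, 1.464, -0.215], TCP at [0.188, 0.517, 0.303] pointing down, gripper open.
Joint ranges: [-3.11, 3.11], [-0.89, 2.33], [0.22, 2.48], [-1.42, 4.56], [0.17, 2.85], [-2.88, 2.88]. Speed limits (rad/s): [2.39, 2.39, 3.14, 3.14, 3.14, 3.14].

### API

Orientations are given as a rotation vector (axis times angle).
In Python, from bench import ctrl, eyes gives the robot as it stands.
- The arm moves only by the tool move_arm, never from a script. Its argument "deltas" is a list of rows, each an object with "delta_rot": the turn, a rotation vector about the tool's x, y, z in rad, a list of three; "travel": the shift along the tool's x, y, z in cm, a list of three; "hand": the opening, from -1 (shut) to 1 (fully open). In form: [{"delta_rot": [rx, ry, rz], "travel": [tx, ty, tz], "hand": hand}, ...]. A call has exactly 10 rows; each row is the pose to reach, as a shift and turn from the pose commanded when the call began, along the tool's axes at that moment; what a row does not reach only later rows make up. A row lasts 1/8 s, in which the tool goes at most 62.5 mm and 10.7 degrees, less where a joint would pass 70% of its speed; a pose out of reach is approached as far as the arm can. A call with a gripper value outside its range is refused whole. The fingers move at their own pace and stop on an object; the grip force is fixed at half the most. Time passes only in rows, so rows that repeat a pose let the fingers close, or fill a call up. It gives the time, the measured TCP pose, the force, the opening and the grip force at its end, in the units of the state.
- ctrl.get_obs(): the state, without advancing time (a new reading comes with each control period).
- eyes.grab_frame(name): name is "scene" or "top" or "wrist"; returns the picture (420x560x3 uint8, red, green, blue); there is no depth.
- eyes.get_calibration(name): a dict with "fovy" (degrees; the focal length in pixels is half the picture's height over the tangent of half this angle, whatever the lens; pixels are square), "cx", "cy" (the principal point, pixels), "k1" (the pictures are not rectified: a ray, as slopes to the right and down, at radius r is drawn at 1 + k1 r^2 times it, then the intrinsics apply), "rvec" (rotation vector, rad) and "tvec" (3), from world to camera coordinates, as OpenCV has them. Camera axes: x right, y down, z forward; pixel columns grow to the right and rows downward; lengths in m; the calibration is good to about 2 mm. A picture is of the moment at which its call begins: read the wrist's pose just before it. get_calibration takes no time and is no camera call; for the wrist camera it gives the pose at the moment of the call.
- ctrl.hand_in(): hands the job in; it is judged then, once.
The state is a dict: "time_s": time; "joints": joint angles; "joint_vel": joint speeds; "tau": joint torques, N m; "position": TCP position; "orientation": TCP orientation; "ft_force": force on the tool from outside, world axes, zero at the start; "moment": the same for the moment, N m; "grip_width": finger opening in m; "grip_force": force on a finger pad.
Only numpy, scipy, OpenCV 4.12 (cv2) and the standard library are available. Lean on these libraries where they do the work, as an engineer would, in place of code of your own. Each camera call takes 0.05 s, during which the arm holds its last target. There are 200 camera calls.

## Working session

There is one attempt and no reset: what is moved stays moved. The work goes in short steps, Python scripts to look and compute and a tool call to move; the robot and the scene stay as the last step left them, time stands still between calls to the robot, and variables do not carry over. Pictures are saved under pics/ and viewed, at most 10 in all, crops included, and the job is handed in when it is done.

Besides the shell and the picture viewer there is one more tool, called after ">>>" in YAML: its name, and indented under it one key for each argument. move_arm: Moves the arm, as the interface text tells. Its arguments: {"type":"object","properties":{"deltas":{"type":"array","items":{"type":"object","properties":{"delta_rot":{"type":"array","items":{"type":"number"}},"travel":{"type":"array","items":{"type":"number"}},"hand":{"type":"number"}}}}},"required":["deltas"]}

```bash
mkdir -p pics; ls
cat > h.py <<'E'
import numpy as np, cv2
from bench import ctrl, eyes
def cam(n):
    c=eyes.get_calibration(n); f=210/np.tan(np.radians(c['fovy'])/2)
    R=cv2.Rodrigues(np.array(c['rvec'],float))[0]; return f,c['cx'],c['cy'],c['k1'],R,np.array(c['tvec'],float)
def ray(C,uv):
    f,cx,cy,k,R,t=C; uv=np.atleast_2d(np.array(uv,float)); d=(uv-[cx,cy])/f; s=d.copy()
    for _ in range(30): s=d/(1+k*(s**2).sum(1,keepdims=True))
    v=np.c_[s,np.ones(len(s))]@R; return -R.T@t, v
def plane(C,uv,z):
    o,v=ray(C,uv); return o+v*((z-o[2])/v[:,2:3])
def proj(C,P):
    f,cx,cy,k,R,t=C; q=np.atleast_2d(P)@R.T+t; s=q[:,:2]/q[:,2:]; return s*(1+k*(s**2).sum(1,keepdims=True))*f+[cx,cy]
def tri(obs):
    A=np.zeros((3,3));b=np.zeros(3)
    for C,uv in obs:
        o,v=ray(C,uv); v=v[0]/np.linalg.norm(v[0]); M=np.eye(3)-np.outer(v,v); A+=M;b+=M@o
    return np.linalg.solve(A,b)
def snap(n,fn):
    C=cam(n); im=eyes.grab_frame(n); cv2.imwrite('pics/'+fn,im[:,:,::-1]); return C,im
E
python3 - <<'E'
from h import *
for n in ('top','scene'):
    C,im=snap(n,n+'0.png'); print(n,C[0],C[3],-C[4].T@C[5])
print(ctrl.get_obs())
a=cv2.imread('pics/top0.png');b=cv2.imread('pics/scene0.png')
E
```

```text
pics
top 425.254126096534 -0.08537156683358108 [0.41600636 0.06065335 1.19794661]
scene 385.61650070648716 0.02097421820022306 [0.94200783 0.69256429 0.67633688]
{'time_s': 0.1, 'joints': array([ 1.00667581e+00,  3.81136587e-01,  1.29813570e+00,  2.49369695e-05,
        1.46356907e+00, -2.15291846e-01]), 'joint_vel': array([-1.17894584e-03,  4.71894861e-05, -4.51822844e-03,  2.16544429e-04,
        2.00111863e-03,  8.22252525e-04]), 'tau': array([ 4.61746866e-03, -4.38651145e+01, -2.24913651e+01,  7.16043636e-02,
        3.41918680e-02, -8.95801782e-05]), 'position': array([0.18789729, 0.51674395, 0.30221179]), 'orientation': array([-5.45082701e-01, -3.09343844e+00,  1.79930634e-03]), 'ft_force': array([ 0.4398212 ,  0.27432392, -0.73539153]), 'moment': array([-0.04630651, -0.01737061,  0.06358328]), 'grip_force': 0.0, 'grip_width': 0.08797904268214421}
```

View pics/top0.png

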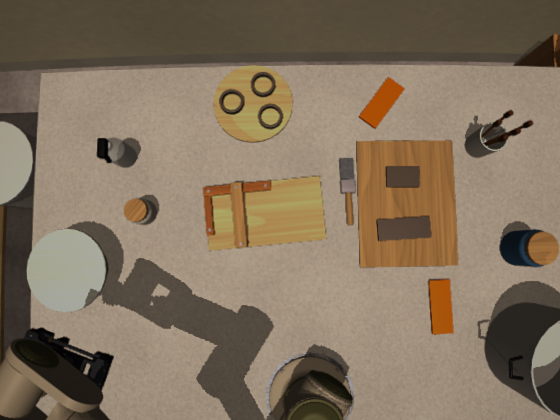

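View pics/scene0.png

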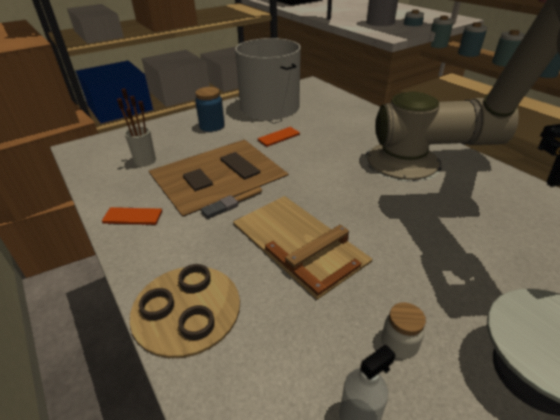

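Top view: long tile at about (404,228), short tile (403,177), jig centred near (265,213) with its fence corner near (207,188), bridge at (239,213), brush (347,190), jar (137,210). The scene view agrees. I'll measure tile and jig in both views next.

```bash
cat > m.py <<'E'
from h import *
def masks(im):
    h=cv2.cvtColor(im,cv2.COLOR_RGB2HSV); return h
E
python3 - <<'E'
from h import *
def quad(m,minA=100):
    out=[]
    for c in cv2.findContours(m,cv2.RETR_EXTERNAL,cv2.CHAIN_APPROX_NONE)[0]:
        if cv2.contourArea(c)>minA: out.append((cv2.contourArea(c),c))
    return out
Ct=cam('top');Cs=cam('scene')
T=cv2.imread('pics/top0.png');S=cv2.imread('pics/scene0.png')
for p in [(404,228),(403,177),(280,215),(240,185),(209,215),(239,215),(370,250),(200,240)]: print('top',p,T[p[1],p[0]],cv2.cvtColor(T,cv2.COLOR_BGR2HSV)[p[1],p[0]])
for p in [(240,165),(198,180),(275,225),(318,246),(335,277),(285,258),(170,175)]: print('sc',p,S[p[1],p[0]],cv2.cvtColor(S,cv2.COLOR_BGR2HSV)[p[1],p[0]])
for n,I,C,box in (('top',T,Ct,(357,142,455,265)),('scene',S,Cs,(155,145,285,205))):
    x0,y0,x1,y1=box; sub=I[y0:y1,x0:x1].max(2)
    m=(sub<(85 if n=='top' else 75)).astype(np.uint8)*255
    for A,c in quad(m,150):
        r=cv2.minAreaRect(c+np.array([x0,y0])); b=cv2.boxPoints(r); print(n,A,np.round(r[0],1),np.round(b,1).tolist()); print(np.round(plane(C,b,.02),4).tolist())
cv2.imwrite('pics/z0.png',cv2.resize(T[170:260,195:335],None,fx=5,fy=5,interpolation=cv2.INTER_CUBIC))
w=cam('wrist'); o=ctrl.get_obs(); R=cv2.Rodrigues(o['orientation'])[0]
print('wrist cam in tool',R.T@(-w[4].T@w[5]-o['position']),R.T@w[4].T[:,2],w[0])
E
```

```text
top (404, 228) [55 67 84] [12 88 84]
top (403, 177) [50 62 78] [13 92 78]
top (280, 215) [ 83 140 171] [ 19 131 171]
top (240, 185) [ 64 117 167] [ 15 157 167]
top (209, 215) [ 31  75 141] [ 12 199 141]
top (239, 215) [ 63 115 164] [ 15 157 164]
top (370, 250) [ 58 105 151] [ 15 157 151]
top (200, 240) [129 148 165] [ 16  56 165]
sc (240, 165) [37 46 56] [14 87 56]
sc (198, 180) [36 46 57] [14 94 57]
sc (275, 225) [ 77 128 157] [ 19 130 157]
sc (318, 246) [ 49  85 117] [ 16 148 117]
sc (335, 277) [ 28  58 104] [ 12 186 104]
sc (285, 258) [26 50 80] [ 13 172  80]
sc (170, 175) [ 46  81 112] [ 16 150 112]
top 566.0 [403.1 227.5] [[375.8999938964844, 219.1999969482422], [428.70001220703125, 215.0], [430.29998779296875, 235.89999389648438], [377.5, 240.0]]
[[0.4883, -0.1918, 0.02], [0.498, -0.3417, 0.02], [0.4395, -0.344, 0.02], [0.4303, -0.1947, 0.02]]
top 629.5 [402.5 176.5] [[386.0, 166.0], [419.0, 166.0], [419.0, 187.0], [386.0, 187.0]]
[[0.6381, -0.2256, 0.02], [0.6374, -0.3202, 0.02], [0.5774, -0.3174, 0.02], [0.5783, -0.2234, 0.02]]
scene 365.0 [197. 180.] [[181.0, 177.0], [194.0, 164.0], [213.0, 183.0], [200.0, 196.0]]
[[0.6478, -0.3064, 0.02], [0.5833, -0.3532, 0.02], [0.5815, -0.2192, 0.02], [0.6417, -0.1814, 0.02]]
scene 505.0 [239.2 165.5] [[218.5, 160.39999389648438], [228.39999389648438, 147.10000610351562], [260.0, 170.6999969482422], [250.0, 184.0]]
[[0.5082, -0.3269, 0.02], [0.44, -0.3856, 0.02], [0.4304, -0.1945, 0.02], [0.4932, -0.1498, 0.02]]
wrist cam in tool [ 0.08088397  0.00159439 -0.08178877] [-3.10294010e-01  4.42851713e-04  9.50640537e-01] 310.2145089684833
```

View pics/z0.png

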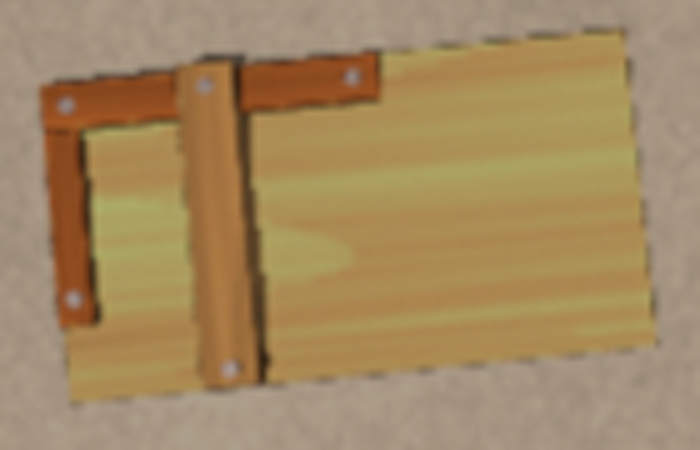

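Zoomed crop: the fences' inner corner is at crop (85,128), i.e. image (212,195.6). The bridge bar spans crop x 185–260. The board corners are near crop (70,403), (655,345) and (625,30).

```bash
cat >> h.py <<'E'
def jigtop(T,C):
    h=cv2.cvtColor(T,cv2.COLOR_BGR2HSV); m=((h[:,:,1]>95)).astype(np.uint8)*255
    k=np.zeros_like(m);k[165:260,190:335]=1; m*=k
    c=max(cv2.findContours(m,cv2.RETR_EXTERNAL,cv2.CHAIN_APPROX_NONE)[0],key=cv2.contourArea)
    return cv2.boxPoints(cv2.minAreaRect(c))
def go(p,yaw,tilt=0):
    """tool down, tool x at world yaw"""
    o=ctrl.get_obs(); R=cv2.Rodrigues(o['orientation'])[0]; c,s=np.cos(yaw),np.sin(yaw)
    G=np.array([[c,s,0],[s,-c,0],[0,0,-1.]])
    print('from',np.round(o['position'],4),'travel cm',np.round(100*R.T@(np.array(p)-o['position']),2),'rot',np.round(cv2.Rodrigues(R.T@G)[0].ravel(),4),'t',o['time_s'])
E
python3 - <<'E'
from h import *
C=cam('top');T=cv2.imread('pics/top0.png')
b=jigtop(T,C);P=plane(C,b,.012); print(b,np.round(P,4)); 
print([np.linalg.norm(P[i]-P[i-1]) for i in range(4)])
S=cv2.imread('pics/scene0.png');Cs=cam('scene')
print('corner in',plane(C,[(212,195.6)],.012),plane(C,[(212,195.6)],.026))
ctr=P.mean(0);y=P[np.argmax(P[:,1]-P[:,0]*.0)]
print(ctr)
print('proj to scene',proj(Cs,P))
go((.46,.06,.3),np.pi/2+.064)
go((.467,-.308,.22),np.pi/2+.064)
E
```

```text
[[201.37009 185.15771]
 [319.64944 173.71133]
 [325.94638 238.77939]
 [207.66702 250.22577]] [[ 0.5909  0.2963  0.012 ]
 [ 0.6193 -0.0382  0.012 ]
 [ 0.4359 -0.0522  0.012 ]
 [ 0.4078  0.2776  0.012 ]]
[np.float64(0.18408783386035862), np.float64(0.33567909755382774), np.float64(0.18400122124858417), np.float64(0.3309981452442182)]
corner in [[0.56082666 0.265938   0.012     ]] [[0.55911707 0.26351463 0.026     ]]
[0.51348325 0.12089371 0.012     ]
proj to scene [[317.28173856 299.58713986]
 [230.82821765 221.51892633]
 [284.34066059 195.38217277]
 [373.45053987 258.91605748]]
from [0.1879 0.5167 0.3022] travel cm [-41.18 -33.62   0.25] rot [-1.200e-03  4.000e-04  1.158e+00] t 0.1
from [0.1879 0.5167 0.3022] travel cm [-54.42 -67.96   8.29] rot [-1.200e-03  4.000e-04  1.158e+00] t 0.1
```

>>> move_arm:
  deltas:
    - {"delta_rot":[0,0,0.15],"travel":[-5,-2.5,0],"hand":1}
    - {"delta_rot":[0,0,0.3],"travel":[-10,-5.5,0],"hand":1}
    - {"delta_rot":[0,0,0.45],"travel":[-15,-9,0],"hand":1}
    - {"delta_rot":[0,0,0.6],"travel":[-20,-13,0],"hand":1}
    - {"delta_rot":[0,0,0.75],"travel":[-25,-17,0],"hand":1}
    - {"delta_rot":[0,0,0.9],"travel":[-30,-21,0],"hand":1}
    - {"delta_rot":[0,0,1.05],"travel":[-34,-25,0],"hand":1}
    - {"delta_rot":[0,0,1.16],"travel":[-37,-29,0],"hand":1}
    - {"delta_rot":[0,0,1.16],"travel":[-41,-33.5,0],"hand":1}
    - {"delta_rot":[0,0,1.16],"travel":[-41,-33.5,0],"hand":1}

```text
time_s: 1.35
position: [0.4598, 0.0588, 0.3023]
orientation: [-2.157, -2.283, 0.001]
ft_force: [-0.2, 1.0, -0.2]
grip_width: 0.088
grip_force: 0.0
```

Run:
```python
from h import *
import pickle
C,im=snap('wrist','w1.png'); pickle.dump(C,open('w1.pkl','wb'))
go((.467,-.308,.22),np.pi/2+.064)
```

```text
from [0.4591 0.0606 0.3023] travel cm [-36.84  -1.36   8.22] rot [-0.001  -0.0003 -0.0053] t 1.4
```

View pics/w1.png

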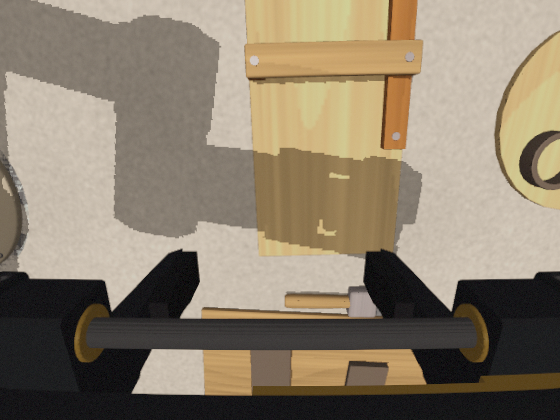

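Wrist view shows the jig, with the bridge bar at rows 40–78, the back fence at columns 384–415 and the open end's corners at (260,255) and (398,256). The tiles are partly hidden behind the hand. On to the long tile.

>>> move_arm:
  deltas:
    - {"delta_rot":[0,0,0],"travel":[-5,0,0.5],"hand":1}
    - {"delta_rot":[0,0,0],"travel":[-10,-0.5,1],"hand":1}
    - {"delta_rot":[0,0,0],"travel":[-16,-0.5,2],"hand":1}
    - {"delta_rot":[0,0,0],"travel":[-22,-1,3],"hand":1}
    - {"delta_rot":[0,0,0],"travel":[-28,-1,4],"hand":1}
    - {"delta_rot":[0,0,0],"travel":[-34,-1.2,5],"hand":1}
    - {"delta_rot":[0,0,0],"travel":[-39,-1.4,5],"hand":1}
    - {"delta_rot":[0,0,0],"travel":[-42,-1.4,5],"hand":1}
    - {"delta_rot":[0,0,0],"travel":[-42,-1.4,5],"hand":1}
    - {"delta_rot":[0,0,0],"travel":[-42,-1.4,5],"hand":1}

```text
time_s: 2.65
position: [0.4713, -0.3563, 0.2527]
orientation: [-2.149, -2.29, -0.001]
ft_force: [0.2, -0.2, 0.3]
grip_width: 0.0881
grip_force: 0.0
```

Run:
```python
from h import *
import pickle
C,im=snap('wrist','w2.png'); pickle.dump(C,open('w2.pkl','wb'))
Ct=cam('top'); print(C[4],'long tile proj',proj(C,[(.4883,-.1918,.02),(.498,-.3417,.02),(.4395,-.344,.02),(.4303,-.1947,.02)]))
go((.467,-.308,.22),np.pi/2+.064)
```

```text
[[ 9.97886253e-01  6.49835763e-02 -4.01155086e-04]
 [ 6.19182650e-02 -9.48905260e-01  3.09426788e-01]
 [ 1.97270011e-02 -3.08797577e-01 -9.50923184e-01]] long tile proj [[311.25966037  13.26314226]
 [307.24850059 176.74639051]
 [250.61069558 175.31451105]
 [246.63781408  12.21418318]]
from [ 0.4713 -0.3563  0.2529] travel cm [ 4.84 -0.12  3.29] rot [-0.0001 -0.0006 -0.0001] t 2.7
```

View pics/w2.png

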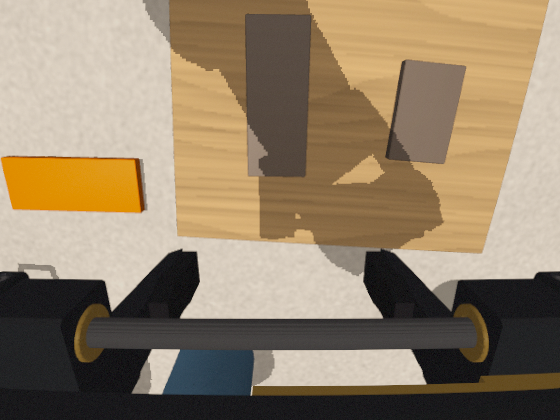

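Wrist view shows the long tile with corners (246,14), (311,14), (306,177), (248,177), matching the top-view estimate. The short tile is at (427,112), and the orange look-alike lies to the left.

Run:
```python
from h import *
import pickle
C=pickle.load(open('w2.pkl','rb'));Ct=cam('top')
I=cv2.imread('pics/w2.png');h=cv2.cvtColor(I,cv2.COLOR_BGR2HSV)
m=(h[:,:,1]<115).astype(np.uint8)*255; k=np.zeros_like(m);k[5:190,232:330]=1;m*=k
c=max(cv2.findContours(m,cv2.RETR_EXTERNAL,cv2.CHAIN_APPROX_NONE)[0],key=cv2.contourArea)
b=cv2.approxPolyDP(c,8,True)[:,0].astype(float); print(b)
P=plane(C,b,.02);print(np.round(P,4),P.mean(0))
q=[(248,177),(246,14),(311,14),(306,177)];t=[(430.3,235.9),(377.5,240),(375.9,219.2),(428.7,215)]
for a,e in zip(q,t): print(tri([(C,a),(Ct,e)]))
P=plane(C,q,.02);c0=P.mean(0);d=(P[1]+P[2]-P[0]-P[3]);yaw=np.arctan2(-d[0],d[1]);print(P,c0,'yaw',yaw)
g=c0-.04*np.array([-np.sin(yaw),np.cos(yaw),0]);print(g)
go((g[0],g[1],.13),np.pi/2+yaw)
```

```text
[[245.  14.]
 [247. 123.]
 [232. 128.]
 [247. 129.]
 [247. 162.]
 [232. 163.]
 [232. 178.]
 [304. 176.]
 [310.  15.]]
[[ 0.4289 -0.1962  0.02  ]
 [ 0.4341 -0.2918  0.02  ]
 [ 0.4194 -0.2975  0.02  ]
 [ 0.4343 -0.2976  0.02  ]
 [ 0.4353 -0.3304  0.02  ]
 [ 0.4201 -0.3324  0.02  ]
 [ 0.4203 -0.3481  0.02  ]
 [ 0.4946 -0.3411  0.02  ]
 [ 0.4873 -0.1933  0.02  ]] [ 0.44157788 -0.2920541   0.02      ]
[ 0.43829727 -0.34404577  0.02326808]
[ 0.42993186 -0.19539356  0.01732053]
[ 0.48823049 -0.19214534  0.01897639]
[ 0.49772013 -0.3431031   0.01575318]
[[ 0.43686541 -0.34594918  0.02      ]
 [ 0.42978039 -0.19618151  0.02      ]
 [ 0.48812041 -0.19241173  0.02      ]
 [ 0.49673504 -0.34205147  0.02      ]] [ 0.46287531 -0.26914847  0.02      ] yaw 0.052387752340205165
[ 0.46496986 -0.3090936   0.02      ]
from [ 0.4713 -0.3563  0.2529] travel cm [ 4.74 -0.33 12.29] rot [-0.0001 -0.0006  0.0115] t 2.7
```

>>> move_arm:
  deltas:
    - {"delta_rot":[0,0,0.008],"travel":[3,-0.3,4],"hand":1}
    - {"delta_rot":[0,0,0.008],"travel":[4.7,-0.3,8],"hand":1}
    - {"delta_rot":[0,0,0.008],"travel":[4.7,-0.3,11],"hand":1}
    - {"delta_rot":[0,0,0.008],"travel":[4.7,-0.3,14],"hand":1}
    - {"delta_rot":[0,0,0.008],"travel":[4.7,-0.3,16],"hand":1}
    - {"delta_rot":[0,0,0.008],"travel":[4.7,-0.3,17],"hand":1}
    - {"delta_rot":[0,0,0.008],"travel":[4.7,-0.3,17.4],"hand":1}
    - {"delta_rot":[0,0,0.008],"travel":[4.7,-0.3,17.8],"hand":1}
    - {"delta_rot":[0,0,0.008],"travel":[4.7,-0.3,17.8],"hand":1}
    - {"delta_rot":[0,0,0.008],"travel":[4.7,-0.3,17.8],"hand":1}

```text
time_s: 3.95
position: [0.465, -0.3115, 0.0751]
orientation: [2.16, 2.28, -0.0]
ft_force: [0.2, 0.6, 0.8]
grip_width: 0.0882
grip_force: 0.0
```

>>> move_arm:
  deltas:
    - {"delta_rot":[0,0,0],"travel":[0,0,0],"hand":0.3}
    - {"delta_rot":[0,0,0],"travel":[0,0,0],"hand":0}
    - {"delta_rot":[0,0,0],"travel":[0,0,0],"hand":-0.5}
    - {"delta_rot":[0,0,0],"travel":[0,0,0],"hand":-1}
    - {"delta_rot":[0,0,0],"travel":[0,0,0],"hand":-1}
    - {"delta_rot":[0,0,0],"travel":[0,0,0],"hand":-1}
    - {"delta_rot":[0,0,0],"travel":[0,0,0],"hand":-1}
    - {"delta_rot":[0,0,0],"travel":[0,0,0],"hand":-1}
    - {"delta_rot":[0,0,0],"travel":[0,0,0],"hand":-1}
    - {"delta_rot":[0,0,0],"travel":[0,0,0],"hand":-1}

```text
time_s: 5.2
position: [0.4649, -0.3114, 0.0748]
orientation: [-2.161, -2.281, 0.0]
ft_force: [-2.2, -1.0, 2.1]
grip_width: 0.0595
grip_force: 30.0
```

>>> move_arm:
  deltas:
    - {"delta_rot":[0,0,0],"travel":[0,0,-1],"hand":-1}
    - {"delta_rot":[0,0,0],"travel":[0,0,-2],"hand":-1}
    - {"delta_rot":[0,0,0],"travel":[0,0,-4],"hand":-1}
    - {"delta_rot":[0,0,0],"travel":[0,0,-6],"hand":-1}
    - {"delta_rot":[0,0,0],"travel":[0,0,-8],"hand":-1}
    - {"delta_rot":[0,0,0],"travel":[0,0,-10],"hand":-1}
    - {"delta_rot":[0,0,0],"travel":[0,0,-12],"hand":-1}
    - {"delta_rot":[0,0,0],"travel":[3,0,-12],"hand":-1}
    - {"delta_rot":[0,0,0],"travel":[6,0,-12],"hand":-1}
    - {"delta_rot":[0,0,0],"travel":[9,0,-12],"hand":-1}

```text
time_s: 6.45
position: [0.4599, -0.2205, 0.1954]
orientation: [2.16, 2.28, 0.0]
ft_force: [0.6, -0.1, -2.4]
grip_width: 0.0594
grip_force: 30.0
```

Run:
```python
from h import *
import pickle
C=pickle.load(open('w1.pkl','rb'));Ct=cam('top')
I=cv2.imread('pics/w1.png');hs=cv2.cvtColor(I,cv2.COLOR_BGR2HSV)
z=.012
# right end corners, two views
for a,e in (((260,255),(326,239)),((398,256),(320,176))): print('tri',tri([(C,a),(Ct,e)]))
# orange fence mask in w1 -> left edge (inner face top, z=.026) 
m=((hs[:,:,0]<13)&(hs[:,:,1]>200)).astype(np.uint8)
pts=[]
for r in list(range(3,36))+list(range(84,145)):
    x=np.where(m[r,375:425])[0]
    if len(x)>8: pts.append((375+x[0]-.5,r))
pts=np.array(pts);print(pts[::12])
P=plane(C,pts,.026);k=np.polyfit(P[:,1],P[:,0],1);print('back face x(y)=',k,'yaw',-np.arctan(k[0]))
# board front edge (left) and end
h2=(hs[:,:,1]>105).astype(np.uint8)
pl=[(240+np.where(h2[r,240:300])[0][0]-.5,r) for r in range(85,250,3)]
P=plane(C,pl,z);k2=np.polyfit(P[:,1],P[:,0],1);print('front edge',k2,-np.arctan(k2[0]),np.abs(P[:,0]-np.polyval(k2,P[:,1])).max())
E=plane(C,[(260,255),(398,256)],z);print(E)
o=ctrl.get_obs();print(o['position'],o['ft_force'])
C3,im=snap('wrist','w3.png');pickle.dump(C3,open('w3.pkl','wb'))
```

```text
tri [ 0.43671068 -0.05337068  0.00291813]
tri [ 0.61381289 -0.03578442  0.02496284]
[]Traceback (most recent call last):
  File "<stdin>", line 15, in <module>
  File "h.py", line 11, in plane
    o,v=ray(C,uv); return o+v*((z-o[2])/v[:,2:3])
        ~~~^^^^^^
  File "h.py", line 7, in ray
    f,cx,cy,k,R,t=C; uv=np.atleast_2d(np.array(uv,float)); d=(uv-[cx,cy])/f; s=d.copy()
                                                              ~~^~~~~~~~
ValueError: operands could not be broadcast together with shapes (1,0) (2,)
```

```bash
cat > jig.py <<'E'
from h import *
import pickle,sys
C=pickle.load(open('w1.pkl','rb'))
I=cv2.imread('pics/w1.png');hs=cv2.cvtColor(I,cv2.COLOR_BGR2HSV)
print(hs[110,380:412:4].tolist())
m=((hs[:,:,0]<14)&(hs[:,:,1]>190)).astype(np.uint8)
pts=[]
for r in list(range(3,36))+list(range(84,145)):
    x=np.where(m[r,375:425])[0]
    if len(x)>8: pts.append((375+x[0]-.5,r))
pts=np.array(pts);print(pts[::12].tolist())
P=plane(C,pts,.026);k=np.polyfit(P[:,1],P[:,0],1);print('back face x(y)=',k,'yaw',-np.arctan(k[0]))
h2=(hs[:,:,1]>105).astype(np.uint8)
pl=[(240+np.where(h2[r,240:300])[0][0]-.5,r) for r in range(85,250,3)]
P=plane(C,pl,.012);k2=np.polyfit(P[:,1],P[:,0],1);print('front edge',k2,-np.arctan(k2[0]),np.abs(P[:,0]-np.polyval(k2,P[:,1])).max())
E=plane(C,[(260,255),(398,256)],.012);print(E)
E
python3 jig.py
python3 - <<'E'
from h import *
import pickle
o=ctrl.get_obs();print(o['position'],o['ft_force'])
C3,im=snap('wrist','w3.png');pickle.dump(C3,open('w3.pkl','wb'))
E
```

```text
[[21, 94, 209], [13, 168, 88], [15, 169, 186], [15, 165, 187], [15, 170, 181], [14, 168, 178], [15, 166, 186], [14, 143, 177]]
[]
[ 0.45990605 -0.22052226  0.19536729] [ 0.59867533 -0.11857824 -2.41948834]Traceback (most recent call last):
  File "jig.py", line 12, in <module>
    P=plane(C,pts,.026);k=np.polyfit(P[:,1],P[:,0],1);print('back face x(y)=',k,'yaw',-np.arctan(k[0]))
  File "h.py", line 11, in plane
    o,v=ray(C,uv); return o+v*((z-o[2])/v[:,2:3])
        ~~~^^^^^^
  File "h.py", line 7, in ray
    f,cx,cy,k,R,t=C; uv=np.atleast_2d(np.array(uv,float)); d=(uv-[cx,cy])/f; s=d.copy()
                                                              ~~^~~~~~~~
ValueError: operands could not be broadcast together with shapes (1,0) (2,)
```

View pics/w3.png

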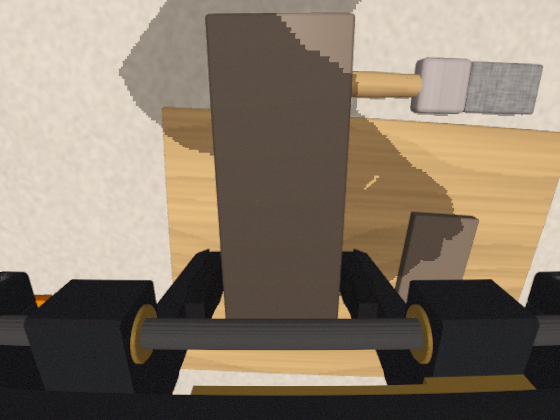

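In the hand, the tile looks level; its leading end is at row 15, columns 208–353. The short tile is undisturbed and the brush is at (445,85). I'll fix the fence-mask threshold.

```bash
sed -i 's/^m=.*/m=(hs[:,:,1]>140).astype(np.uint8)/; s/P=plane(C,pts,.026)/P=plane(C,pts,.012)/' jig.py; sed -i '$a P=np.array([0.0,0])' jig.py; python3 jig.py
```

```text
[[21, 94, 209], [13, 168, 88], [15, 169, 186], [15, 165, 187], [15, 170, 181], [14, 168, 178], [15, 166, 186], [14, 143, 177]]
[[388.5, 3.0], [388.5, 15.0], [387.5, 27.0], [384.5, 87.0], [383.5, 99.0], [382.5, 111.0], [381.5, 123.0], [380.5, 135.0]]
back face x(y)= [-0.08410042  0.58472158] yaw 0.08390297679444121Traceback (most recent call last):
  File "jig.py", line 14, in <module>
    pl=[(240+np.where(h2[r,240:300])[0][0]-.5,r) for r in range(85,250,3)]
             ~~~~~~~~~~~~~~~~~~~~~~~~~~^^^
IndexError: index 0 is out of bounds for axis 0 with size 0
```

Run:
```python
from h import *
go((.5172,.0154,.0795),np.pi/2+.085)
```

```text
from [ 0.4593 -0.2173  0.1953] travel cm [22.89  7.08 11.62] rot [-0.0006 -0.0021 -0.0294] t 6.5
```

>>> move_arm:
  deltas:
    - {"delta_rot":[0,0,-0.03],"travel":[4,1.2,0],"hand":-1}
    - {"delta_rot":[0,0,-0.03],"travel":[8,2.4,0],"hand":-1}
    - {"delta_rot":[0,0,-0.03],"travel":[12,3.6,0],"hand":-1}
    - {"delta_rot":[0,0,-0.03],"travel":[16,5,0],"hand":-1}
    - {"delta_rot":[0,0,-0.03],"travel":[20,6.2,0],"hand":-1}
    - {"delta_rot":[0,0,-0.03],"travel":[22,7.1,1.5],"hand":-1}
    - {"delta_rot":[0,0,-0.03],"travel":[22.9,7.1,4],"hand":-1}
    - {"delta_rot":[0,0,-0.03],"travel":[22.9,7.1,6],"hand":-1}
    - {"delta_rot":[0,0,-0.03],"travel":[22.9,7.1,8],"hand":-1}
    - {"delta_rot":[0,0,-0.03],"travel":[22.9,7.1,8],"hand":-1}

```text
time_s: 7.75
position: [0.5182, 0.011, 0.1142]
orientation: [-2.125, -2.311, 0.002]
ft_force: [1.0, 0.9, -2.5]
grip_width: 0.0597
grip_force: 30.0
```

Run:
```python
from h import *
import pickle
go((.5172,.0154,.0785),np.pi/2+.085)
C,im=snap('wrist','w4.png');pickle.dump(C,open('w4.pkl','wb'))
```

```text
from [0.5182 0.011  0.1142] travel cm [ 0.44 -0.06  3.57] rot [-0.0021 -0.0007 -0.001 ] t 7.75
```

View pics/w4.png

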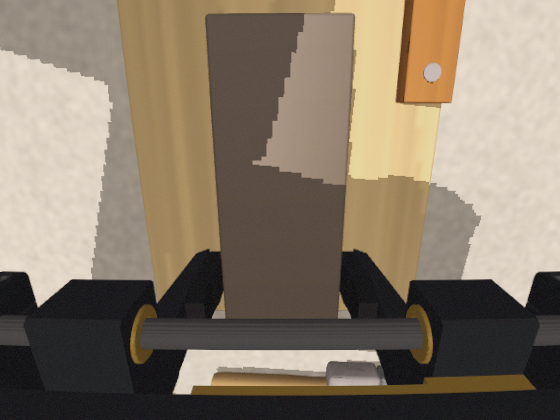

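Tile now hangs over the jig's open end, well to the left of the back fence, whose near end is at (427,100). It lines up with the board, so I'll lower it.

>>> move_arm:
  deltas:
    - {"delta_rot":[0,0,0],"travel":[0.2,0,1],"hand":-1}
    - {"delta_rot":[0,0,0],"travel":[0.4,0,2],"hand":-1}
    - {"delta_rot":[0,0,0],"travel":[0.4,0,2.6],"hand":-1}
    - {"delta_rot":[0,0,0],"travel":[0.4,0,3],"hand":-1}
    - {"delta_rot":[0,0,0],"travel":[0.4,0,3.2],"hand":-1}
    - {"delta_rot":[0,0,0],"travel":[0.4,0,3.4],"hand":-1}
    - {"delta_rot":[0,0,0],"travel":[0.4,0,3.5],"hand":-1}
    - {"delta_rot":[0,0,0],"travel":[0.4,0,3.55],"hand":-1}
    - {"delta_rot":[0,0,0],"travel":[0.4,0,3.55],"hand":-1}
    - {"delta_rot":[0,0,0],"travel":[0.4,0,3.55],"hand":-1}

```text
time_s: 9.05
position: [0.5183, 0.0149, 0.0793]
orientation: [2.126, 2.313, 0.0]
ft_force: [-0.2, 0.1, -2.5]
grip_width: 0.0595
grip_force: 30.0
```

>>> move_arm:
  deltas:
    - {"delta_rot":[0,0,0],"travel":[1,0,0],"hand":-1}
    - {"delta_rot":[0,0,0],"travel":[2.5,0,0],"hand":-1}
    - {"delta_rot":[0,0,0],"travel":[4,0,0],"hand":-1}
    - {"delta_rot":[0,0,0],"travel":[5.5,0,0],"hand":-1}
    - {"delta_rot":[0,0,0],"travel":[7,0,0],"hand":-1}
    - {"delta_rot":[0,0,0],"travel":[8.5,0,0],"hand":-1}
    - {"delta_rot":[0,0,0],"travel":[10,0,0],"hand":-1}
    - {"delta_rot":[0,0,0],"travel":[11,0,0],"hand":-1}
    - {"delta_rot":[0,0,0],"travel":[12,0,0],"hand":-1}
    - {"delta_rot":[0,0,0],"travel":[12,0,0],"hand":-1}

```text
time_s: 10.3
position: [0.5081, 0.135, 0.0792]
orientation: [-2.125, -2.313, -0.0]
ft_force: [0.2, -0.4, -1.7]
grip_width: 0.0597
grip_force: 30.0
```

Run:
```python
from h import *
o=ctrl.get_obs();print(o['position'],o['ft_force'])
C,im=snap('wrist','w5.png');S=snap('scene','s5.png')[1]
cv2.imwrite('pics/s5z.png',cv2.resize(np.hstack([S[175:305,200:400]])[:,:,::-1],None,fx=4,fy=4,interpolation=cv2.INTER_CUBIC))
```

```text
[0.50812036 0.13504354 0.0792164 ] [ 0.16087707 -0.41365619 -1.72393814]
```

View pics/w5.png

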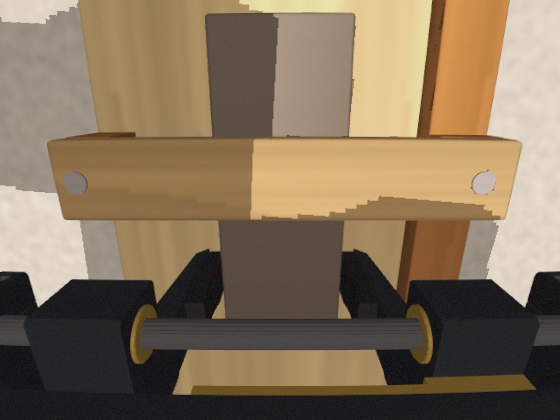

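Tile's leading half now shows past the bridge (rows 15–135), clear of the back fence at columns 420–500. It hasn't touched the end fence yet, so I'll edge it forward.

>>> move_arm:
  deltas:
    - {"delta_rot":[0,0,0],"travel":[0.2,0,0],"hand":-1}
    - {"delta_rot":[0,0,0],"travel":[0.4,0,0],"hand":-1}
    - {"delta_rot":[0,0,0],"travel":[0.5,0,0],"hand":-1}
    - {"delta_rot":[0,0,0],"travel":[0.6,0,0],"hand":-1}
    - {"delta_rot":[0,0,0],"travel":[0.7,0,0],"hand":-1}
    - {"delta_rot":[0,0,0],"travel":[0.75,0,0],"hand":-1}
    - {"delta_rot":[0,0,0],"travel":[0.8,0,0],"hand":-1}
    - {"delta_rot":[0,0,0],"travel":[0.85,0,0],"hand":-1}
    - {"delta_rot":[0,0,0],"travel":[0.9,0,0],"hand":-1}
    - {"delta_rot":[0,0,0],"travel":[0.9,0,0],"hand":-1}

```text
time_s: 11.65
position: [0.5074, 0.1435, 0.0792]
orientation: [-2.126, -2.313, -0.0]
ft_force: [-0.3, 0.3, -2.4]
grip_width: 0.0595
grip_force: 30.0
```

>>> move_arm:
  deltas:
    - {"delta_rot":[0,0,0],"travel":[0,0,0.05],"hand":-1}
    - {"delta_rot":[0,0,0],"travel":[0,0,0.05],"hand":0.5}
    - {"delta_rot":[0,0,0],"travel":[0,0,0.05],"hand":0.6}
    - {"delta_rot":[0,0,0],"travel":[0,0,0.05],"hand":0.6}
    - {"delta_rot":[0,0,0],"travel":[0,0,0.05],"hand":0.6}
    - {"delta_rot":[0,0,0],"travel":[0,0,0.05],"hand":0.6}
    - {"delta_rot":[0,0,0],"travel":[0,0,0.05],"hand":0.6}
    - {"delta_rot":[0,0,0],"travel":[0,0,-1],"hand":0.6}
    - {"delta_rot":[0,0,0],"travel":[0,0,-3],"hand":0.6}
    - {"delta_rot":[0,0,0],"travel":[0,0,-5],"hand":0.6}

```text
time_s: 12.9
position: [0.5075, 0.1435, 0.1305]
orientation: [2.126, 2.313, 0.0]
ft_force: [-0.1, 0.3, -0.0]
grip_width: 0.0705
grip_force: 0.0
```

Run:
```python
from h import *
import pickle
C,im=snap('wrist','w6.png');pickle.dump(C,open('w6.pkl','wb'));o=ctrl.get_obs();print(o['position'],o['ft_force'],o['time_s'])
```

```text
[0.50834149 0.14360184 0.13279843] [1.14925228 0.63539003 2.2665709 ] 12.95
```

View pics/w6.png

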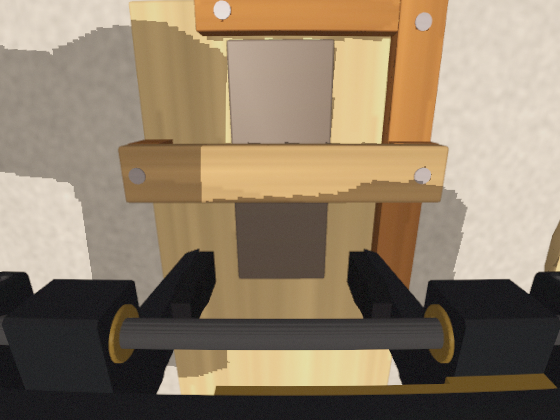

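The tile lies released under the bridge. Its leading edge is at row 41, about 5 px short of the end fence (inner edge near row 36). Its right edge at column 333 faces the back fence at about 388. Next is a two-finger push straddling the bridge.

Run:
```python
from h import *
import pickle
C=pickle.load(open('w6.pkl','rb'))
t=plane(C,[(228,41),(333,41),(325,278),(238,278)],.024);print('tile',np.round(t,4).tolist(),t.mean(0))
c=plane(C,[(387,37)],.012)[0];print('corner',c, plane(C,[(198,34),(398,32)],.026))
br=plane(C,[(123,202),(443,202),(122,150),(445,148)],.048);print('bridge top',np.round(br,4).tolist(),br.mean(0))
yaw=.085;ex=np.array([np.cos(yaw),np.sin(yaw),0]);ey=np.array([-np.sin(yaw),np.cos(yaw),0])
c=np.array([.561,.267,0]);d=t-c;print(np.round(np.c_[d@ex,d@ey],4).tolist())
p=c-.112*ex-.075*ey;go((p[0],p[1],.16),np.pi+yaw)
```

```text
tile [[0.4691, 0.2575, 0.024], [0.5266, 0.2624, 0.024], [0.5411, 0.1154, 0.024], [0.4811, 0.1103, 0.024]] [0.50449883 0.18638612 0.024     ]
corner [0.55953958 0.26990074 0.012     ] [[0.45309403 0.25935306 0.026     ]
 [0.56101443 0.26985589 0.026     ]]
bridge top [[0.4173, 0.1675, 0.048], [0.5959, 0.1828, 0.048], [0.4187, 0.1967, 0.048], [0.5897, 0.2124, 0.048]] [0.50539075 0.18984023 0.048     ]
[[-0.0923, -0.0017], [-0.0346, -0.0017], [-0.0327, -0.1493], [-0.0929, -0.1494]]
from [0.5083 0.1436 0.1328] travel cm [ 4.34 -4.9  -2.74] rot [ 0.0034  0.0036 -1.5717] t 12.95
```

>>> move_arm:
  deltas:
    - {"delta_rot":[0,0,-0.17],"travel":[0,0,-2],"hand":1}
    - {"delta_rot":[0,0,-0.34],"travel":[0.5,-1,-3],"hand":1}
    - {"delta_rot":[0,0,-0.51],"travel":[1,-2,-3],"hand":1}
    - {"delta_rot":[0,0,-0.68],"travel":[2,-3,-3],"hand":1}
    - {"delta_rot":[0,0,-0.85],"travel":[3,-4,-3],"hand":1}
    - {"delta_rot":[0,0,-1.02],"travel":[4.5,-5,-3],"hand":1}
    - {"delta_rot":[0,0,-1.19],"travel":[4.5,-5,-3],"hand":1}
    - {"delta_rot":[0,0,-1.36],"travel":[4.5,-5,-3],"hand":1}
    - {"delta_rot":[0,0,-1.53],"travel":[4.5,-5,-3],"hand":1}
    - {"delta_rot":[0,0,-1.571],"travel":[4.5,-5,-3],"hand":1}

```text
time_s: 14.2
position: [0.4538, 0.1841, 0.1594]
orientation: [-0.137, 3.138, 0.0]
ft_force: [0.0, 0.7, -1.0]
grip_width: 0.0881
grip_force: 0.0
```

Run:
```python
from h import *
import pickle
C,im=snap('wrist','w7.png');pickle.dump(C,open('w7.pkl','wb'))
go((.4548,.1848,.0795),np.pi+.085)
```

```text
from [0.4538 0.1841 0.1594] travel cm [-0.1   0.06  7.99] rot [0.     0.0003 0.0024] t 14.25
```

View pics/w7.png

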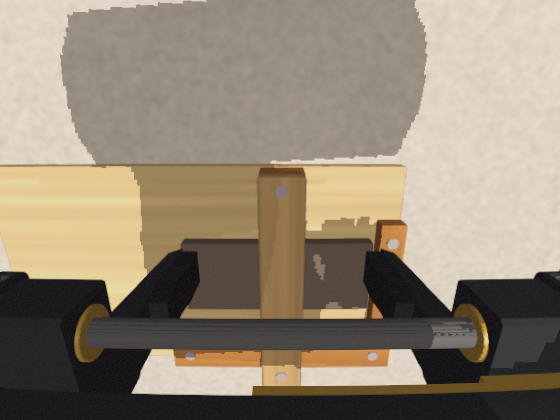

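The fingers straddle the bridge bar (columns 260–305), just in front of the tile's front edge at row 240. Lower, then push toward the back fence.

>>> move_arm:
  deltas:
    - {"delta_rot":[0,0,0],"travel":[0.5,0,1.5],"hand":1}
    - {"delta_rot":[0,0,0],"travel":[0.5,0,3],"hand":1}
    - {"delta_rot":[0,0,0],"travel":[0.5,0,4.5],"hand":1}
    - {"delta_rot":[0,0,0],"travel":[0.5,0,6],"hand":1}
    - {"delta_rot":[0,0,0],"travel":[0.5,0,7],"hand":1}
    - {"delta_rot":[0,0,0],"travel":[0.5,0,7.5],"hand":1}
    - {"delta_rot":[0,0,0],"travel":[0.5,0,7.8],"hand":1}
    - {"delta_rot":[0,0,0],"travel":[0.5,0,8],"hand":1}
    - {"delta_rot":[0,0,0],"travel":[0.5,0,8],"hand":1}
    - {"delta_rot":[0,0,0],"travel":[0.5,0,8],"hand":1}

```text
time_s: 15.5
position: [0.4489, 0.1837, 0.0794]
orientation: [-0.132, 3.138, 0.0]
ft_force: [0.6, 0.3, 0.7]
grip_width: 0.0876
grip_force: 0.0
```

>>> move_arm:
  deltas:
    - {"delta_rot":[0,0,0],"travel":[-0.4,0,0],"hand":1}
    - {"delta_rot":[0,0,0],"travel":[-0.8,0,0],"hand":1}
    - {"delta_rot":[0,0,0],"travel":[-1.2,0,0],"hand":1}
    - {"delta_rot":[0,0,0],"travel":[-1.6,0,0],"hand":1}
    - {"delta_rot":[0,0,0],"travel":[-2,0,0],"hand":1}
    - {"delta_rot":[0,0,0],"travel":[-2.4,0,0],"hand":1}
    - {"delta_rot":[0,0,0],"travel":[-2.8,0,0],"hand":1}
    - {"delta_rot":[0,0,0],"travel":[-3.2,0,0],"hand":1}
    - {"delta_rot":[0,0,0],"travel":[-3.6,0,0],"hand":1}
    - {"delta_rot":[0,0,0],"travel":[-3.6,0,0],"hand":1}

```text
time_s: 16.75
position: [0.4853, 0.1867, 0.0793]
orientation: [-0.132, 3.138, 0.0]
ft_force: [0.1, -0.3, 0.6]
grip_width: 0.0882
grip_force: 0.0
```

>>> move_arm:
  deltas:
    - {"delta_rot":[0,0,0],"travel":[-0.2,0,0],"hand":1}
    - {"delta_rot":[0,0,0],"travel":[-0.4,0,0],"hand":1}
    - {"delta_rot":[0,0,0],"travel":[-0.5,0,0],"hand":1}
    - {"delta_rot":[0,0,0],"travel":[-0.6,0,0],"hand":1}
    - {"delta_rot":[0,0,0],"travel":[-0.7,0,0],"hand":1}
    - {"delta_rot":[0,0,0],"travel":[-0.8,0,0],"hand":1}
    - {"delta_rot":[0,0,0],"travel":[-0.9,0,0],"hand":1}
    - {"delta_rot":[0,0,0],"travel":[-0.95,0,0],"hand":1}
    - {"delta_rot":[0,0,0],"travel":[-1.0,0,0],"hand":1}
    - {"delta_rot":[0,0,0],"travel":[-1.0,0,0],"hand":1}

```text
time_s: 18.0
position: [0.4948, 0.1876, 0.0793]
orientation: [-0.132, 3.139, -0.0]
ft_force: [-1.8, -0.0, 1.2]
grip_width: 0.0884
grip_force: 1.2
```

>>> move_arm:
  deltas:
    - {"delta_rot":[0,0,0],"travel":[-0.05,0,0],"hand":1}
    - {"delta_rot":[0,0,0],"travel":[-0.1,0,0],"hand":1}
    - {"delta_rot":[0,0,0],"travel":[-0.15,0,0],"hand":1}
    - {"delta_rot":[0,0,0],"travel":[-0.2,0,0],"hand":1}
    - {"delta_rot":[0,0,0],"travel":[-0.2,0,0],"hand":1}
    - {"delta_rot":[0,0,0],"travel":[-0.25,0,0],"hand":1}
    - {"delta_rot":[0,0,0],"travel":[-0.25,0,0],"hand":1}
    - {"delta_rot":[0,0,0],"travel":[-0.3,0,0],"hand":1}
    - {"delta_rot":[0,0,0],"travel":[-0.3,0,0],"hand":1}
    - {"delta_rot":[0,0,0],"travel":[-0.3,0,0],"hand":1}

```text
time_s: 19.25
position: [0.497, 0.1878, 0.0792]
orientation: [0.132, -3.137, 0.0]
ft_force: [-6.3, -0.5, 5.5]
grip_width: 0.0882
grip_force: 3.5
```

>>> move_arm:
  deltas:
    - {"delta_rot":[0,0,0],"travel":[-0.05,0,0],"hand":1}
    - {"delta_rot":[0,0,0],"travel":[-0.1,0,0],"hand":1}
    - {"delta_rot":[0,0,0],"travel":[-0.15,0,0],"hand":1}
    - {"delta_rot":[0,0,0],"travel":[-0.2,0,0],"hand":1}
    - {"delta_rot":[0,0,0],"travel":[-0.2,0,0],"hand":1}
    - {"delta_rot":[0,0,0],"travel":[-0.2,0,0],"hand":1}
    - {"delta_rot":[0,0,0],"travel":[-0.2,0,0],"hand":1}
    - {"delta_rot":[0,0,0],"travel":[-0.2,0,0],"hand":1}
    - {"delta_rot":[0,0,0],"travel":[-0.2,0,0],"hand":1}
    - {"delta_rot":[0,0,0],"travel":[-0.2,0,0],"hand":1}

```text
time_s: 20.5
position: [0.4973, 0.1878, 0.0792]
orientation: [0.133, -3.133, 0.001]
ft_force: [-14.0, -1.8, 11.2]
grip_width: 0.0878
grip_force: 7.2
```

>>> move_arm:
  deltas:
    - {"delta_rot":[0,0,0],"travel":[1,0,0],"hand":1}
    - {"delta_rot":[0,0,0],"travel":[2,0,0],"hand":1}
    - {"delta_rot":[0,0,0],"travel":[2,0,-3],"hand":1}
    - {"delta_rot":[0,0,0],"travel":[2,0,-6],"hand":1}
    - {"delta_rot":[0,0,0],"travel":[2,0,-8],"hand":1}
    - {"delta_rot":[0,0,0.17],"travel":[1,-2,-8],"hand":-0.5}
    - {"delta_rot":[0,0,0.34],"travel":[0,-4,-8],"hand":-1}
    - {"delta_rot":[0,0,0.51],"travel":[-1,-6,-8],"hand":-1}
    - {"delta_rot":[0,0,0.68],"travel":[-2.2,-8,-8],"hand":-1}
    - {"delta_rot":[0,0,0.85],"travel":[-3.3,-10.4,-8],"hand":-1}

```text
time_s: 21.75
position: [0.5417, 0.0865, 0.1592]
orientation: [1.181, 2.91, 0.001]
ft_force: [0.1, 1.4, 0.1]
grip_width: 0.0402
grip_force: 0.0
```

Run:
```python
from h import *
go((.5414,.0867,.16),np.pi/2+.085)
```

```text
from [0.5417 0.0865 0.1592] travel cm [ 0.03 -0.01 -0.08] rot [9.000e-04 4.000e-04 7.146e-01] t 21.75
```

Finish the turn, then look.

>>> move_arm:
  deltas:
    - {"delta_rot":[0,0,0.15],"travel":[0,0,0],"hand":-1}
    - {"delta_rot":[0,0,0.3],"travel":[0,0,0],"hand":-1}
    - {"delta_rot":[0,0,0.45],"travel":[0,0,0],"hand":-1}
    - {"delta_rot":[0,0,0.6],"travel":[0,0,0],"hand":-1}
    - {"delta_rot":[0,0,0.718],"travel":[0,0,0],"hand":-1}
    - {"delta_rot":[0,0,0.718],"travel":[0,0,0],"hand":-1}
    - {"delta_rot":[0,0,0.718],"travel":[0,0,0],"hand":-1}
    - {"delta_rot":[0,0,0.718],"travel":[0,0,0],"hand":-1}
    - {"delta_rot":[0,0,0.718],"travel":[0,0,0],"hand":-1}
    - {"delta_rot":[0,0,0.718],"travel":[0,0,0],"hand":-1}

```text
time_s: 23.0
position: [0.5413, 0.0871, 0.1592]
orientation: [2.122, 2.316, 0.0]
ft_force: [-1.2, -0.1, 0.9]
grip_width: 0.0004
grip_force: 0.0
```

Run:
```python
from h import *
import pickle
C,im=snap('wrist','w8.png');pickle.dump(C,open('w8.pkl','wb'))
go((.5414,.0867,.0795),np.pi/2+.085)
```

```text
from [0.5413 0.0871 0.1592] travel cm [-0.04  0.    7.97] rot [-0.      0.      0.0022] t 23.05
```

View pics/w8.png

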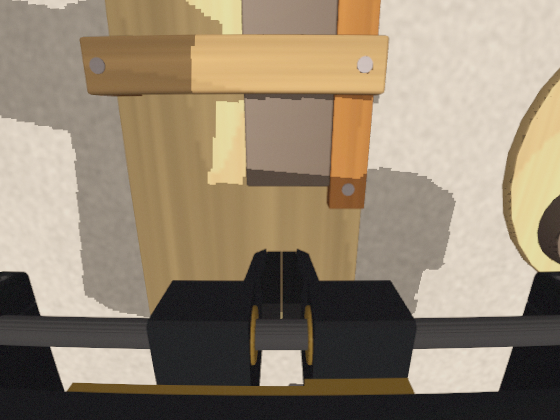

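The tile is flush along the back fence, which meets it at column 333. Its trailing end at row 186 is ahead of the closed fingers. Lower, then push on the end.

>>> move_arm:
  deltas:
    - {"delta_rot":[0,0,0],"travel":[-0.5,0,2],"hand":-1}
    - {"delta_rot":[0,0,0],"travel":[-0.5,0,4],"hand":-1}
    - {"delta_rot":[0,0,0],"travel":[-0.5,0,6],"hand":-1}
    - {"delta_rot":[0,0,0],"travel":[-0.5,0,7],"hand":-1}
    - {"delta_rot":[0,0,0],"travel":[-0.5,0,7.5],"hand":-1}
    - {"delta_rot":[0,0,0],"travel":[-0.5,0,8],"hand":-1}
    - {"delta_rot":[0,0,0],"travel":[-0.5,0,8],"hand":-1}
    - {"delta_rot":[0,0,0],"travel":[0,0,8],"hand":-1}
    - {"delta_rot":[0,0,0],"travel":[0.4,0,8],"hand":-1}
    - {"delta_rot":[0,0,0],"travel":[0.8,0,8],"hand":-1}

```text
time_s: 24.3
position: [0.5406, 0.0955, 0.0794]
orientation: [2.122, 2.316, 0.0]
ft_force: [0.1, 1.5, 0.0]
grip_width: 0.0001
grip_force: 0.0
```

>>> move_arm:
  deltas:
    - {"delta_rot":[0,0,0],"travel":[0.1,0,0],"hand":-1}
    - {"delta_rot":[0,0,0],"travel":[0.2,0,0],"hand":-1}
    - {"delta_rot":[0,0,0],"travel":[0.3,0,0],"hand":-1}
    - {"delta_rot":[0,0,0],"travel":[0.4,0,0],"hand":-1}
    - {"delta_rot":[0,0,0],"travel":[0.5,0,0],"hand":-1}
    - {"delta_rot":[0,0,0],"travel":[0.6,0,0],"hand":-1}
    - {"delta_rot":[0,0,0],"travel":[0.7,0,0],"hand":-1}
    - {"delta_rot":[0,0,0],"travel":[0.8,0,0],"hand":-1}
    - {"delta_rot":[0,0,0],"travel":[0.9,0,0],"hand":-1}
    - {"delta_rot":[0,0,0],"travel":[0.9,0,0],"hand":-1}

```text
time_s: 25.55
position: [0.5398, 0.1041, 0.0792]
orientation: [-2.123, -2.316, -0.0]
ft_force: [-0.8, 0.2, -0.2]
grip_width: 0.0009
grip_force: 0.4
```

>>> move_arm:
  deltas:
    - {"delta_rot":[0,0,0],"travel":[0.05,0,0],"hand":-1}
    - {"delta_rot":[0,0,0],"travel":[0.1,0,0],"hand":-1}
    - {"delta_rot":[0,0,0],"travel":[0.15,0,0],"hand":-1}
    - {"delta_rot":[0,0,0],"travel":[0.2,0,0],"hand":-1}
    - {"delta_rot":[0,0,0],"travel":[0.25,0,0],"hand":-1}
    - {"delta_rot":[0,0,0],"travel":[0.3,0,0],"hand":-1}
    - {"delta_rot":[0,0,0],"travel":[0.35,0,0],"hand":-1}
    - {"delta_rot":[0,0,0],"travel":[0.4,0,0],"hand":-1}
    - {"delta_rot":[0,0,0],"travel":[0.4,0,0],"hand":-1}
    - {"delta_rot":[0,0,0],"travel":[0.4,0,0],"hand":-1}

```text
time_s: 26.8
position: [0.5397, 0.1062, 0.0793]
orientation: [2.121, 2.315, -0.004]
ft_force: [-0.2, -15.2, 0.9]
grip_width: 0.0004
grip_force: 7.4
```

End push meets 15 N and the tile has stopped moving. Back off, rise, and check the corner from ahead.

>>> move_arm:
  deltas:
    - {"delta_rot":[0,0,0],"travel":[-0.5,0,0],"hand":-1}
    - {"delta_rot":[0,0,0],"travel":[-1.5,0,0],"hand":-1}
    - {"delta_rot":[0,0,0],"travel":[-2,0,0],"hand":-1}
    - {"delta_rot":[0,0,0],"travel":[-2,0,-3],"hand":-1}
    - {"delta_rot":[0,0,0],"travel":[-2,0,-6],"hand":-1}
    - {"delta_rot":[0,0,0],"travel":[-1,0,-9],"hand":-1}
    - {"delta_rot":[0,0,0],"travel":[2,0,-9],"hand":-1}
    - {"delta_rot":[0,0,0],"travel":[5,0,-9],"hand":-1}
    - {"delta_rot":[0,0,0],"travel":[8,0,-9],"hand":-1}
    - {"delta_rot":[0,0,0],"travel":[8,0,-9],"hand":-1}

```text
time_s: 28.05
position: [0.5321, 0.1891, 0.1692]
orientation: [-2.12, -2.318, -0.0]
ft_force: [-0.2, -0.0, 0.3]
grip_width: 0.0003
grip_force: 0.0
```

Run:
```python
from h import *
import pickle
C,im=snap('wrist','w9.png');pickle.dump(C,open('w9.pkl','wb'))
print(proj(C,[(.56,.269,.012)]))
```

```text
[[327.42029752 113.72398567]]
```

View pics/w9.png

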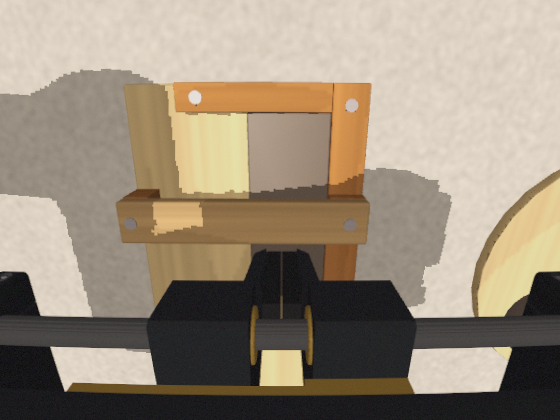

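Run:
```python
from h import *
import pickle
C=pickle.load(open('w9.pkl','rb'));h=cv2.cvtColor(cv2.imread('pics/w9.png'),cv2.COLOR_BGR2HSV)[:,:,1].astype(int)
def edge(r): # tile low saturation run around col 290
    x=290
    L=x
    while h[r,L]<75: L-=1
    R=x
    while h[r,R]<75: R+=1
    return L+.5,R-.5
a=[];b=[]
for r in range(118,180,4):
    L,R=edge(r);a.append((L,r));b.append((R,r))
for n,p in (('front',a),('back',b)):
    P=plane(C,p,.024);k=np.polyfit(P[:,1],P[:,0],1);print(n,k,'yaw',-np.arctan(k[0]),p[0],p[-1])
print(h[150,322:340],h[104:122,290])
```

```text
front [-0.09201872  0.52594464] yaw 0.09176031325761334 (246.5, 118) (248.5, 178)
back [-0.07936193  0.58177921] yaw 0.07919594167380639 (330.5, 118) (326.5, 178)
[ 60  63  64  62  62  64  67  99 169 160 157 159 156 157 160 159 159 160] [160 160 164 164 164 160 164 164 132  65  57  55  57  56  58  58  58  58]
```

```bash
python3 -c "
from bench import ctrl
print(ctrl.hand_in())"
```

```text
the job is handed in; nothing more can be done
None
```

I handed the job in at about 28 s with the long tile under the bridge, flush against both fences as far as the last wrist picture shows, and its yaw about 0.0855 rad against the jig's 0.085; the hand-in returned no verdict, and I viewed 12 pictures, over the limit of 10.

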